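Reset the dust extractor through its capped port

TASK

The workshop's dust extractor has tripped: on its grey control box turn the blue cap anticlockwise (seen from above) until it stops in line with the yellow marks, lift it out and set it down in the grey parts tray. Then take the orange-handled push rod out of its wooden stand, reach it down the open port and press the recessed red reset button fully down with its tip. Finish while still gripping the rod and holding the button down; leave the tape, offcut, knife and glue where they are.

Things in the scene. Friction and masses are not known exactly. Their poses are not given: they have to be found in the camera images.
- reset_box: Grey steel control box fixed to the bench, 140 x 140 x 78 mm, with a round steel collar 80 mm across standing 2 mm proud in the middle of its top. Origin: centre of its underside, z up. Two yellow marks on its top show where the cap lifts out: slots for its lugs lie at +60 and +240 degrees from the box's x axis (anticlockwise from above).
- port (a point): Centre of the port, level with the collar's top, 80 mm above the bench; axes as the box's. A hole 36 mm across through the 6 mm collar, a chamber 55 mm wide down to 18 mm under the collar's top, then a round 22 mm bore on the same axis to the red button, whose face lies 34 mm under the collar's top.
- cap: Blue bayonet cap, about 80 g. Origin: centre of its plug's foot (67 mm above the bench when in the port, 4 mm when in the tray), z up, x along its grip bar and lugs. Plug 32 mm across, 13 mm high, two 6 mm wide lugs at its foot, 48 mm over both; disc 62 mm across from 13 to 18 mm, lying on the collar; lugs hold it down until it is turned.
- tray: Grey shallow tray fixed to the bench, 150 x 150 mm outside, 18 mm high, walls 4 mm, floor about 4 mm thick. Origin: centre of its underside.
- stand: Wooden block 70 x 70 x 74 mm high fixed to the bench, with a 15 mm hole in the middle of its top, right through, in which the rod stands. Origin: centre of its underside.
- rod: Push rod, 120 mm long overall, 90 g: steel pin 10 mm diameter and 70 mm long with a round tip, below an orange square handle 20 x 20 mm and 50 mm long. Origin: the tip; z points from the tip to the handle (up as it stands); x and y square to the handle's faces. The handle spans 70 to 120 mm from the tip; as it stands in the stand its handle rests on the stand's top, the tip 4 mm above the bench.
- reset_button (a joint): Red reset button at the bottom of the bore, 21 mm across: travel in m, 0 released, 0.006 fully down. A spring pushes it back with about 1.8 N at the start of its travel and 5.4 N fully down.
- tape: Roll of cream tape lying flat, 100 mm across, 24 mm high; leave alone. Origin: centre of its underside.
- offcut: Wooden offcut 70 x 130 x 28 mm with two holes; leave alone. Origin: centre of its underside.
- knife: Yellow utility knife lying flat, 26 x 170 x 20 mm (long along its y); leave alone. Origin: under its handle's middle.
- glue: White glue bottle with a red cap, 52 mm across, 110 mm high; leave alone. Origin: centre of its underside.
- cap_grip (a point): Middle of the cap's grip bar, on its axis, 33 mm above the cap's origin. The bar is 50 mm long (cap's x), 12 mm thick (y), 30 mm high, with a white line along its top. In the port the cap's x starts 0 to 20 degrees anticlockwise of the box's x; it turns easily anticlockwise to a stop at about 60 to 63 degrees, where it lifts straight out.
There are look-alikes about, which are no part of the job. Leave any white look-alike of the rod alone. There is more than one size of the tray; the job needs the smaller.

How it is judged:
On the way, in this order (a step that is already met when the one before it is completed fails the run):
1. the cap is turned and lifted out of the port (z of cap in the frame of reset_box above 0.085 m), for 0.1 s.
2. the cap rests in the tray, let go (x of cap in the frame of tray between -0.07 and 0.07 m and y of cap in the frame of tray between -0.07 and 0.07 m and height (world z) of cap below 0.05 m and contact force between the fingers and cap below 0.1 N and linear speed of cap below 0.03 m/s and contact force between cap and tray above 0.2 N), for 0.2 s.
3. the rod is drawn out of its stand in the gripper (z of rod in the frame of stand above 0.076 m and contact force between the fingers and rod above 1 N), for 0.1 s.
At the end, for the whole second after the job is handed in: Through the last second the gripper grips the rod (over 1 N), its tip within 11 mm of the port's axis holding the button at least 4.5 mm down (over 2 N); the cap rests untouched in the tray, its origin within 70 mm of the middle along each side and under 50 mm high (value of joint reset_button above 0.0045 m and contact force between rod and reset_button above 2 N and contact force between the fingers and rod above 1 N and horizontal distance between rod and port below 0.011 m and x of cap in the frame of tray between -0.07 and 0.07 m and y of cap in the frame of tray between -0.07 and 0.07 m and height (world z) of cap below 0.05 m and linear speed of cap below 0.03 m/s and contact force between the fingers and cap below 0.1 N); the arm keeps its last pose, push and grip.
It fails at once if the tape, offcut, knife or glue is moved more than 30 mm (distance of any of tape, offcut, knife, glue from where it was at the start of the episode above 0.03 m).
It also fails if it takes over 58 s, if anything falls off the work surface, if the arm or the gripper's body presses on something with over 40 N, if the wrist force passes 120 N, or if a joint passes its speed limit or range.

ROBOT

A 6-joint arm with a two-finger parallel gripper is mounted at the origin on the work surface. World frame = base frame: x ahead of the robot, y to its left, z up, the work surface at z = 0. Lengths are in m, angles in rad, forces in N, time in s.
With the tool pointing down it reaches from about 0.35 to 0.85 m from the base axis. Payload 8.1 kg.
Tool frame: the origin (TCP) lies between the finger pads; the fingertips stand 11 mm ahead of it and the grasp point (between the pads) lies 8 mm behind it (ctrl.tips_ahead is the distance from the TCP to the fingertips, in m); z points along the fingers, y is the line along which they close (so a half turn about z gives the same grasp; the last joint's range is limited). The gripper opens to 85 mm and grips with 20 to 120 N. Pads are 22 mm wide; open, the fingers measure 114 mm over their backs; the gripper's body (76 mm by 85 mm) begins 54 mm behind the grasp point. The pads swing forward as they close: fully open they stand 13 mm farther back than shut.
Start: joints at [1.055, 0.13, 1.488, -0, 1.523, -0.085], TCP at [0.251, 0.545, 0.242] pointing down, gripper open.
Joint ranges: [-2.96, 2.96], [-0.89, 2.26], [0.02, 2.5], [-1.34, 4.48], [0, 2.73], [-2.66, 2.66]. Speed limits (rad/s): [2.39, 2.39, 2.79, 3.14, 3.14, 3.14].

INTERFACE

Orientations are given as [roll, pitch, yaw] about the fixed x, y, z axes, in that order (R = Rz(yaw) Ry(pitch) Rx(roll)).
In Python, from cell import ctrl gives the robot as it stands.
- The arm moves only by the tool arm_command, never from a script. Its argument "increments" is a list that holds one entry, the list of rows, each a list of 7 numbers: the turn, a rotation vector about the tool's x, y, z in rad, then the shift along the tool's x, y, z in mm, then the opening, from 0 (shut) to 1 (fully open). In form: [[[ax, ay, az, tx, ty, tz, hand], ...]]. A call has 1 to 8 rows; each row is the pose to reach, as a shift and turn from the pose commanded when the call began, along the tool's axes at that moment; what a row does not reach only later rows make up. A row lasts 1/12 s, in which the tool goes at most 41.7 mm and 7.16 degrees, less where a joint would pass 70% of its speed; a pose out of reach is approached as far as the arm can. A call with a gripper value outside its range is refused whole. The fingers move at their own pace and stop on an object; "grip_force" is the grip in N (left out, the last holds). Time passes only in rows, so rows that repeat a pose let the fingers close. It gives the time, the measured TCP pose, the force, the opening and the grip force at its end, in the units of the state.
- ctrl.read_state(): the state, without advancing time (a new reading comes with each control period).
- ctrl.grab_frame(name): name is "scene" or "top"; returns a dict with "frame" (400x640x3 uint8, red, green, blue), "z_map" (400x640 float32, m along the optical axis (not along the pixel's ray), 0 where there is no reading), "fx", "fy", "cx", "cy" (pixels), "view" (4x4, takes a point from world to camera coordinates). Camera axes: x right, y down, z forward; pixel columns grow to the right and rows downward; lengths in m; the calibration is good to about 2 mm. A picture is of the moment at which its call begins.
- ctrl.sign_off(): hands the job in; it is judged then, once.
The state is a dict: "t": time; "joint_pos": joint angles; "qd": joint speeds; "tau": joint torques, N m; "tcp_pos": TCP position; "orientation": TCP orientation; "contact_force": force on the tool from outside, world axes, zero at the start; "ft_torque": the same for the moment, N m; "grip_width": finger opening in m; "grasp_force": force on a finger pad.
Only numpy, scipy, OpenCV 4.12 (cv2) and the standard library are available. Lean on these libraries where they do the work, as an engineer would, in place of code of your own. Each camera call takes 0.05 s, during which the arm holds its last target. There are 200 camera calls.

## Working session

There is one attempt and no reset: what is moved stays moved. The work goes in short steps, Python scripts to look and compute and a tool call to move; the robot and the scene stay as the last step left them, time stands still between calls to the robot, and variables do not carry over. Pictures are saved under pics/ and viewed, at most 10 in all, crops included, and the job is handed in when it is done.

Besides the shell and the picture viewer there is one more tool, called after "Request:" as name([rows], argument=value, ...), one row to a line, values as JSON. arm_command: Moves the arm, as the interface text tells. Its arguments: {"type":"object","properties":{"increments":{"type":"array"},"grip_force":{"type":"number"}},"required":["increments"]}

```bash
ls; mkdir -p pics
cat > h.py <<'E'
import numpy as np, cv2
from cell import ctrl
from scipy.spatial.transform import Rotation as R
def grab(n):
    f=ctrl.grab_frame(n); np.savez(n+'.npz',**f); return f
def save(f,name,crop=None,s=1):
    im=cv2.cvtColor(f['frame'],cv2.COLOR_RGB2BGR)
    if crop: a,b,c,d=crop; im=im[b:d,a:c]
    cv2.imwrite('pics/'+name,cv2.resize(im,None,fx=s,fy=s))
def ray(f,u,v,z):
    T=np.linalg.inv(f['view']); d=T[:3,:3]@[(u-f['cx'])/f['fx'],(v-f['cy'])/f['fy'],1]; o=T[:3,3]
    return o+d*(z-o[2])/d[2]
def cloud(f):
    v,u=np.mgrid[0:400,0:640]; z=f['z_map']; T=np.linalg.inv(f['view'])
    p=np.stack([(u-f['cx'])/f['fx']*z,(v-f['cy'])/f['fy']*z,z],-1)
    return p@T[:3,:3].T+T[:3,3]
def proj(f,p):
    c=f['view']@np.append(p,1); return c[0]/c[2]*f['fx']+f['cx'],c[1]/c[2]*f['fy']+f['cy']
def plan(p,yaw):
    "move from the current pose to TCP p, pointing down with tool y at yaw (world)"
    s=ctrl.read_state(); M=R.from_euler('xyz',s['orientation'])
    d=M.inv().apply(np.array(p)-s['tcp_pos'])*1000
    y=np.array([np.cos(yaw),np.sin(yaw),0]); G=R.from_matrix(np.stack([np.cross(y,[0,0,-1]),y,[0,0,-1]],1))
    return np.round((M.inv()*G).as_rotvec(),3),np.round(d,1)
E
python3 - <<'E'
from h import *
a=grab('top');b=grab('scene');save(a,'t0.png');save(b,'s0.png')
print(ctrl.read_state()); print(np.linalg.inv(a['view'])[:3,3],np.linalg.inv(b['view'])[:3,3],a['fx'])
E
```

```text
pics
{'t': 0.1, 'joint_pos': array([ 1.05460837e+00,  1.31135336e-01,  1.48917798e+00, -1.07169439e-05,
        1.52298229e+00, -8.53929971e-02]), 'qd': array([-1.48181832e-03, -2.62818092e-03, -1.30318299e-03, -2.24157950e-03,
       -7.83667793e-06, -6.01058145e-04]), 'tau': array([ 8.60533928e-04, -5.70952749e+01, -5.01941013e+01, -1.67037470e-04,
        8.30917095e-03,  8.32591724e-06]), 'tcp_pos': array([0.25029928, 0.54477407, 0.24131545]), 'orientation': array([-3.13989500e+00, -1.34578505e-04,  2.71079810e+00]), 'contact_force': array([-0.19087325,  0.09934711, -0.37427401]), 'ft_torque': array([-0.01068785, -0.03661435,  0.04756561]), 'grasp_force': 0.0, 'grip_width': 0.08542280147214129}
[ 0.40361715 -0.01030378  1.07903739] [ 1.20586593 -0.38929043  0.89888815] 374.8282084285943
```

View pics/t0.png

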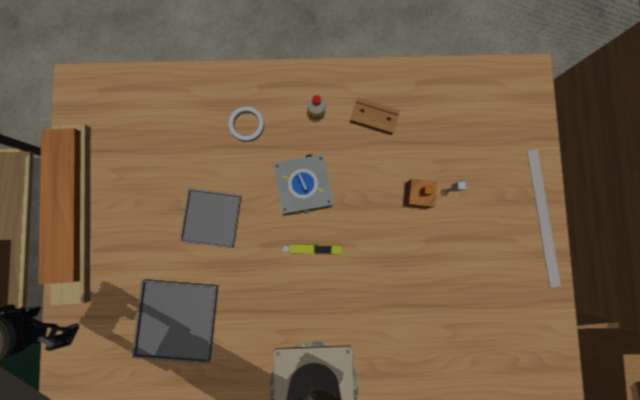

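View pics/s0.png

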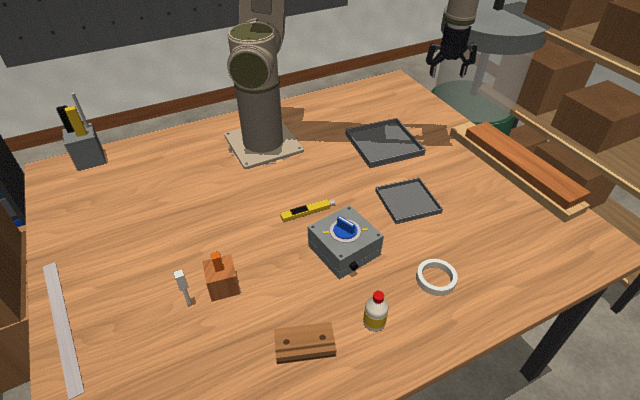

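The top view shows the box at (303,184), the blue cap with its bar, the smaller tray at (212,218), the orange rod in its stand at (425,191) with a white look-alike at (458,186), and the knife at (315,250). The scene view agrees, with the rod at (217,262) and the cap at (345,228).

Run:
```python
from h import *
D={n:dict(np.load(n+'.npz')) for n in('top','scene')}
f=D['top'];P=cloud(f)
def hsv(f): return cv2.cvtColor(f['frame'],cv2.COLOR_RGB2HSV)
def rect(m,f,z,name):
    c=max(cv2.findContours(m.astype(np.uint8),0,2)[0],key=cv2.contourArea)
    q=np.array([ray(f,u,v,z)[:2] for u,v in c[:,0]],np.float32)
    print(name,cv2.minAreaRect(q),len(q))
def win(a,b,c,d):
    m=np.zeros((400,640),bool); m[b:d,a:c]=1; return m
z=P[...,2]; H=hsv(f)
rect(win(265,145,345,225)&(abs(z-.079)<.012),f,.078,'box')
rect(win(170,175,255,260)&(H[...,1]<90)&(z<.04),f,.018,'tray')
rect(win(400,170,445,215)&(abs(z-.074)<.012),f,.074,'stand')
h,s,v=[H[...,i].astype(int) for i in range(3)]
blue=win(280,160,330,210)&(h>100)&(h<130)&(s>150); rect(blue,f,.085,'capdisc')
wl=win(290,170,316,198)&(s<110)&(v>110)&(z>.1)
print('z bar',z[170:198,290:316].max()); 
rect(win(285,165,320,203)&(z>.1),f,.115,'bar depth')
ye=win(270,150,340,220)&(h>20)&(h<35)&(s>120)
n,l,st,c=cv2.connectedComponentsWithStats(ye.astype(np.uint8))
for k in range(1,n): print('yel',c[k],st[k,4],ray(f,*c[k],.078))
rect(win(405,170,445,210)&(z>.105),f,.124,'rod top'); print(z[170:210,405:445].max())
print(np.median(z[205:230,200:225]))
save(f,'c1.png',(265,140,465,240),4)
g=D['scene'];save(g,'c2.png',(170,190,400,310),3.4)
```

```text
box ((0.5560404658317566, 0.015023909509181976), (0.14092829823493958, 0.13986839354038239), 8.56529712677002) 74
tray ((0.47486260533332825, 0.27794069051742554), (0.1530108004808426, 0.15071921050548553), 80.94314575195312) 68
stand ((0.5235687494277954, -0.30895549058914185), (0.07326003164052963, 0.07170455157756805), 81.7599868774414) 28
capdisc ((0.5563415288925171, 0.013839064165949821), (0.05091036483645439, 0.05412149429321289), 88.43553924560547) 59
z bar 1.0790373934225612
bar depth ((0.5559389591217041, 0.01508365385234356), (0.050466522574424744, 0.011638711206614971), 24.843835830688477) 36
yel [285. 177.] 5 [0.57496866 0.06078421 0.078     ]
yel [320.14285714 189.42857143] 7 [ 0.53856856 -0.03306074  0.078     ]
rod top ((0.5234347581863403, -0.30651456117630005), (0.023752348497509956, 0.020826784893870354), 88.43284606933594) 15
1.0790373934225612
0.0036788014368493993
```

View pics/c1.png

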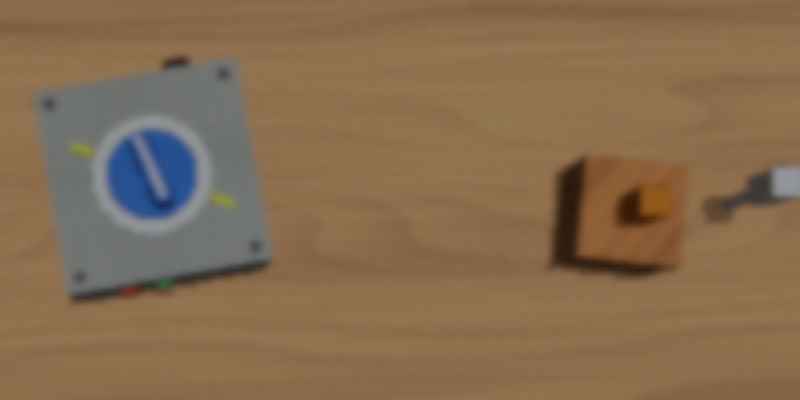

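View pics/c2.png

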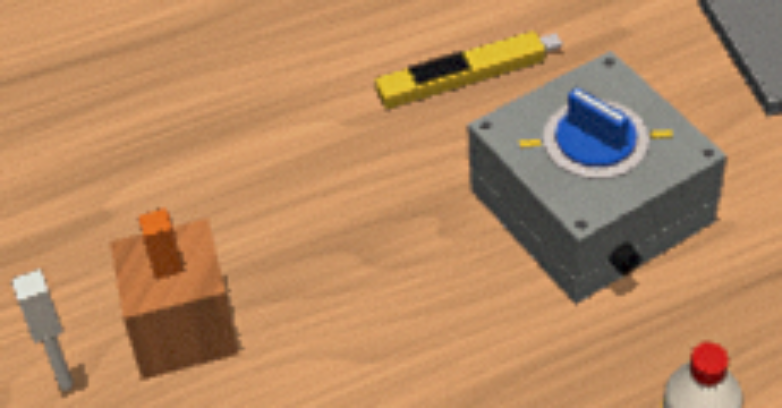

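The crops show the bar at about 25° world, with the yellow marks about 44° further anticlockwise. The rod stands upright in its stand and the box is clear. I'll move above the cap.

Run:
```python
from h import *
print(plan([.556,.015,.19],np.radians(-65.2)))
```

```text
(array([-1.000e-03,  2.000e-03,  2.278e+00]), array([-499. , -353.6,   51.8]))
```

Request:
arm_command([
  [[0, 0, 0.12, -41, -29, 3, 1], [0, 0, 0.24, -82, -58, 6, 1], [0, 0, 0.36, -123, -87, 9, 1], [0, 0, 0.48, -164, -116, 12, 1], [0, 0, 0.6, -205, -145, 15, 1], [0, 0, 0.72, -246, -174, 18, 1], [0, 0, 0.84, -287, -203, 21, 1], [0, 0, 0.96, -328, -232, 24, 1]],
], grip_force=40)

```text
t: 0.77
tcp_pos: [0.4174, 0.2552, 0.222]
orientation: [-3.141, 0.0, 1.745]
contact_force: [0.5, 0.8, 0.1]
grip_width: 0.0851
grasp_force: 0.0
```

Run:
```python
from h import *
print(plan([.556,.015,.19],np.radians(-65.2)))
```

```text
(array([-0.   ,  0.   ,  1.312]), array([-260.6,   94.8,   32. ]))
```

Request:
arm_command([
  [[0, 0, 0.12, -37, 14, 5, 1], [0, 0, 0.24, -74, 27, 10, 1], [0, 0, 0.36, -112, 40, 15, 1], [0, 0, 0.48, -150, 54, 20, 1], [0, 0, 0.6, -187, 68, 24, 1], [0, 0, 0.72, -224, 81, 28, 1], [0, 0, 0.84, -260.6, 94.8, 32, 1], [0, 0, 0.96, -260.6, 94.8, 32, 1]],
])

```text
t: 1.43
tcp_pos: [0.5587, 0.0117, 0.1888]
orientation: [3.141, 0.002, 0.78]
contact_force: [0.1, 1.4, -0.8]
grip_width: 0.0853
grasp_force: 0.0
```

Request:
arm_command([
  [[0, 0, 0.12, 0, 0, 0, 1], [0, 0, 0.24, 0, 0, 0, 1], [0, 0, 0.352, 0, 0, 0, 1], [0, 0, 0.352, 0, 0, 0, 1], [0, 0, 0.352, 0, 0, 0, 1]],
])

```text
t: 1.85
tcp_pos: [0.5568, 0.0177, 0.19]
orientation: [-3.141, 0.001, 0.442]
contact_force: [-0.2, -0.6, -0.8]
grip_width: 0.0854
grasp_force: 0.0
```

Run:
```python
from h import *
print(plan([.556,.015,.100],np.radians(-65.2)))
f=grab('scene');save(f,'s1.png',(280,130,440,280),4)
```

```text
(array([-0.   ,  0.001,  0.009]), array([-1.8,  2.2, 90. ]))
```

View pics/s1.png

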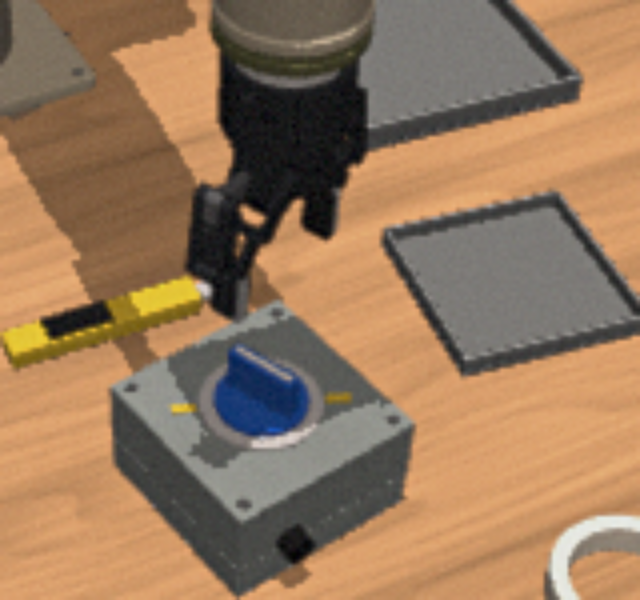

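The gripper stands above the cap with its fingers across the bar. I'll go down and close.

Request:
arm_command([
  [[0, 0, 0.009, -1.8, 2.2, 25, 1], [0, 0, 0.009, -1.8, 2.2, 50, 1], [0, 0, 0.009, -1.8, 2.2, 75, 1], [0, 0, 0.009, -1.8, 2.2, 90, 1], [0, 0, 0.009, -1.8, 2.2, 90, 0.5], [0, 0, 0.009, -1.8, 2.2, 90, 0], [0, 0, 0.009, -1.8, 2.2, 90, 0], [0, 0, 0.009, -1.8, 2.2, 90, 0]],
], grip_force=40)

```text
t: 2.57
tcp_pos: [0.5577, 0.015, 0.1024]
orientation: [3.14, -0.003, 0.431]
contact_force: [-0.2, 0.2, 0.4]
grip_width: 0.0389
grasp_force: 0.0
```

Request:
arm_command([
  [[0, 0, 0, 0, 0, 0, 0], [0, 0, 0, 0, 0, 0, 0], [0, 0, 0, 0, 0, 0, 0], [0, 0, 0, 0, 0, 0, 0]],
])

```text
t: 2.9
tcp_pos: [0.5574, 0.0149, 0.1019]
orientation: [3.14, -0.002, 0.43]
contact_force: [0.1, 0.6, 5.3]
grip_width: 0.0109
grasp_force: 40.7
```

Request:
arm_command([
  [[0, 0, -0.1, 0, 0, 0, 0], [0, 0, -0.2, 0, 0, 0, 0], [0, 0, -0.3, 0, 0, 0, 0], [0, 0, -0.4, 0, 0, 0, 0], [0, 0, -0.5, 0, 0, 0, 0], [0, 0, -0.6, 0, 0, 0, 0], [0, 0, -0.7, 0, 0, 0, 0], [0, 0, -0.75, 0, 0, 0, 0]],
])

```text
t: 3.57
tcp_pos: [0.5574, 0.015, 0.1019]
orientation: [3.139, -0.001, 1.186]
contact_force: [0.0, 0.4, 6.8]
grip_width: 0.0116
grasp_force: 40.9
```

Run:
```python
from h import *
s=ctrl.read_state();print(s['orientation'],s['ft_torque'],s['contact_force'],s['tcp_pos'])
```

```text
[ 3.13924656e+00 -8.84137510e-04  1.18552409e+00] [ 0.07220758  0.13718095 -0.11350281] [0.04893957 0.38595982 6.80761218] [0.55741385 0.01496458 0.10190507]
```

Request:
arm_command([
  [[0, 0, -0.03, 0, 0, 0, 0], [0, 0, -0.06, 0, 0, 0, 0], [0, 0, -0.06, 0, 0, 0, 0]],
])

```text
t: 3.82
tcp_pos: [0.5569, 0.015, 0.1019]
orientation: [3.141, -0.001, 1.242]
contact_force: [-4.6, 0.5, 8.6]
grip_width: 0.0115
grasp_force: 41.7
```

Run:
```python
from h import *
s=ctrl.read_state();print(s['orientation'],s['ft_torque'],s['contact_force'],s['tcp_pos'])
```

```text
[ 3.14054562e+00 -5.33188273e-04  1.24153929e+00] [ 0.12610649  0.61073961 -0.25603334] [-4.55540307  0.48392543  8.63214212] [0.55685461 0.0150338  0.10188099]
```

Request:
arm_command([
  [[0, 0, 0, 0, 0, -3, 0], [0, 0, 0, 0, 0, -6, 0], [0, 0, 0, 0, 0, -9, 0], [0, 0, 0, 0, 0, -9, 0]],
])

```text
t: 4.15
tcp_pos: [0.5568, 0.0149, 0.1102]
orientation: [3.141, -0.0, 1.24]
contact_force: [0.1, -0.3, -0.9]
grip_width: 0.0113
grasp_force: 39.8
```

Request:
arm_command([
  [[0, 0, 0, 0, 0, -25, 0], [0, 0, 0, 0, 0, -50, 0], [0, 0, 0, 0, 0, -70, 0], [0, 0, 0, 0, 0, -70, 0], [0, 0, 0, 0, 0, -70, 0]],
])

```text
t: 4.57
tcp_pos: [0.5575, 0.0149, 0.1809]
orientation: [3.138, -0.001, 1.24]
contact_force: [-0.4, 1.2, -1.3]
grip_width: 0.0116
grasp_force: 40.0
```

Run:
```python
from h import *
print(plan([.475,.278,.12],np.radians(-18.6)))
f=grab('scene');save(f,'s2.png',(280,130,440,280),4)
```

```text
(array([ 0.003, -0.001, -0.006]), array([ 222. , -163.7,   60.6]))
```

View pics/s2.png

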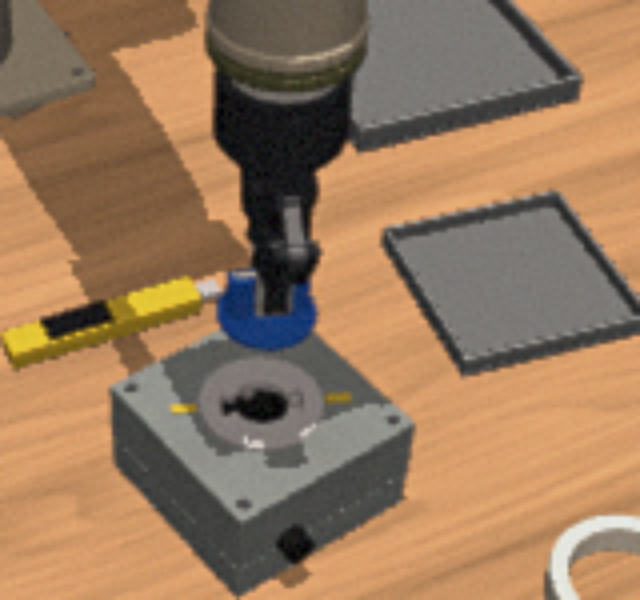

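The cap is out and held, and the port is open. Next I carry the cap to the tray.

Request:
arm_command([
  [[0, 0, 0, 28, -20, 0, 0], [0, 0, 0, 56, -41, 0, 0], [0, 0, 0, 84, -62, 0, 0], [0, 0, 0, 112, -83, 5, 0], [0, 0, 0, 140, -103, 15, 0], [0, 0, 0, 168, -124, 30, 0], [0, 0, 0, 196, -145, 45, 0], [0, 0, 0, 222, -164, 60, 0]],
])

```text
t: 5.28
tcp_pos: [0.4713, 0.2795, 0.117]
orientation: [-3.14, 0.002, 1.24]
contact_force: [0.9, 0.7, -0.6]
grip_width: 0.0114
grasp_force: 39.9
```

Request:
arm_command([
  [[0, 0, 0, 0, 0, 20, 0], [0, 0, 0, 0, 0, 40, 0], [0, 0, 0, 0, 0, 60, 0], [0, 0, 0, 0, 0, 70, 0], [0, 0, 0, 0, 0, 74, 0], [0, 0, 0, 0, 0, 76, 0], [0, 0, 0, 0, 0, 76, 0]],
])

```text
t: 5.87
tcp_pos: [0.4735, 0.278, 0.0434]
orientation: [-3.141, 0.0, 1.239]
contact_force: [-0.1, 0.2, -0.5]
grip_width: 0.0113
grasp_force: 39.9
```

Request:
arm_command([
  [[0, 0, 0, 0, 0, 2, 0], [0, 0, 0, 0, 0, 3.5, 0], [0, 0, 0, 0, 0, 4.5, 0], [0, 0, 0, 0, 0, 4.5, 0]],
])

```text
t: 6.2
tcp_pos: [0.4737, 0.2783, 0.0393]
orientation: [3.141, -0.001, 1.24]
contact_force: [0.3, 0.2, -1.0]
grip_width: 0.0115
grasp_force: 39.9
```

Request:
arm_command([
  [[0, 0, 0, 0, 0, 0.7, 0], [0, 0, 0, 0, 0, 1, 0], [0, 0, 0, 0, 0, 1, 0.3], [0, 0, 0, 0, 0, 1, 0.6], [0, 0, 0, 0, 0, 1, 0.6], [0, 0, 0, 0, 0, 1, 0.6], [0, 0, 0, 0, 0, 1, 0.6], [0, 0, 0, 0, 0, 1, 0.6]],
])

```text
t: 6.87
tcp_pos: [0.4734, 0.2782, 0.0379]
orientation: [-3.142, 0.0, 1.24]
contact_force: [-0.3, -0.3, -0.4]
grip_width: 0.051
grasp_force: 0.0
```

Request:
arm_command([
  [[0, 0, 0, 0, 0, -20, 0.6], [0, 0, 0, 0, 0, -50, 0.6], [0, 0, 0, 0, 0, -90, 0.6], [0, 0, 0, 0, 0, -130, 0.6], [0, 0, 0, 0, 0, -170, 0.6], [0, 0, 0, 0, 0, -180, 0.6]],
])

```text
t: 7.37
tcp_pos: [0.4763, 0.2796, 0.2261]
orientation: [3.134, -0.008, 1.24]
contact_force: [0.7, 0.1, 0.5]
grip_width: 0.051
grasp_force: 0.0
```

Run:
```python
from h import *
f=grab('top');P=cloud(f);z=P[...,2]
# port: dark hole in the collar
g=cv2.cvtColor(f['frame'],cv2.COLOR_RGB2GRAY)
for zt in(.070,.06):
  m=np.zeros_like(g);m[165:205,283:325]=1
  m=(m>0)&(z<zt)
  c=max(cv2.findContours(m.astype(np.uint8),0,2)[0],key=cv2.contourArea);(u,v),r=cv2.minEnclosingCircle(c)
  print(u,v,r,ray(f,u,v,.08),ray(f,u,v,.075))
# collar outline, brighter than box top
sc=f['frame'][...,2].astype(int)
print(plan([.5235,-.308,.22],np.radians(0)))
save(f,'t1.png',(170,150,470,260),2.6)
```

```text
302.0 183.5 9.708344459533691 [0.55570955 0.01532312 0.08      ] [0.55647074 0.01545138 0.075     ]
302.3888854980469 184.38888549804688 5.10698127746582 [0.55326609 0.01433734 0.08      ] [0.55401505 0.01446066 0.075     ]
(array([ 0.009, -0.006, -0.331]), array([-540.6,  235.4,    3.3]))
```

View pics/t1.png

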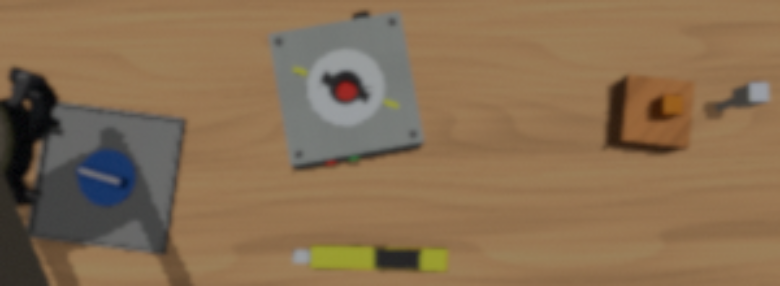

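The cap rests in the tray with its bar up, the port is open with the red button at its bottom, and nothing else has moved. Now the rod's yaw and the look-alike's position.

Run:
```python
from h import *
for n in('top','scene'):
  f=ctrl.grab_frame(n);P=cloud(f);z=P[...,2];H=cv2.cvtColor(f['frame'],cv2.COLOR_RGB2HSV).astype(int)
  reg=(abs(P[...,0]-.5235)<.04)&(abs(P[...,1]+.308)<.04)
  m=reg&(z>.116); q=np.argwhere(m)[:,::-1].astype(np.float32)
  w=np.array([ray(f,u,v,.124)[:2] for u,v in q],np.float32)
  print(n,len(q),cv2.minAreaRect(w),w.mean(0))
  l=(abs(P[...,0]-.53)<.08)&(P[...,1]<-.35)&(P[...,1]>-.5)&(z>.03)
  print('lookalike',P[l].min(0),P[l].max(0),P[l&(z>z[l].max()-.01)].mean(0))
f=ctrl.grab_frame('scene');save(f,'s3.png',(195,235,265,305),8)
```

```text
top 62 ((0.5234078168869019, -0.309052437543869), (0.018159981817007065, 0.020837316289544106), 86.5611801147461) [ 0.52369374 -0.30903378]
lookalike [ 0.52439578 -0.40858936  0.03231389] [ 0.54415609 -0.38813737  0.12356251] [ 0.53389531 -0.39742494  0.11910863]
scene 72 ((0.5279364585876465, -0.3122783303260803), (0.019404906779527664, 0.02660440094769001), 82.88348388671875) [ 0.527105   -0.31213605]
lookalike [ 0.52289916 -0.41030136  0.03017672] [ 0.55448281 -0.3503294   0.12174339] [ 0.53652636 -0.40032793  0.11797186]
```

View pics/s3.png

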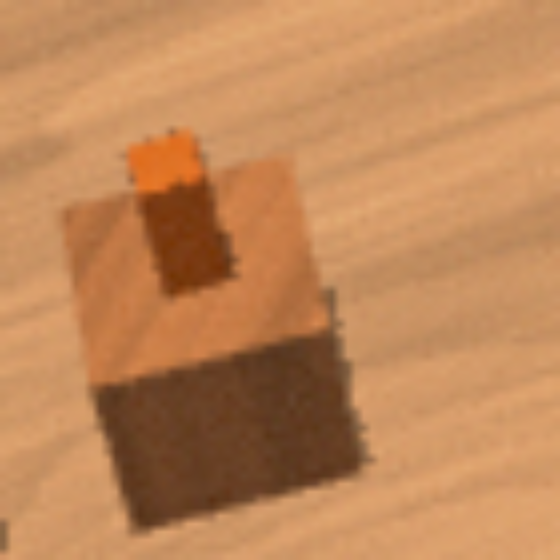

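The handle is aligned with the stand to within a few degrees, at yaw ≈ -6°, and the look-alike is about 90 mm away.

Run:
```python
from h import *
print(plan([.5236,-.3088,.19],np.radians(-6)))
```

```text
(array([-0.   ,  0.   , -0.226]), array([-538.7,  238.4,   27.4]))
```

Request:
arm_command([
  [[0, 0, 0, -36, 16, 0, 1], [0, 0, 0, -72, 32, 0, 1], [0, 0, 0, -108, 48, 0, 1], [0, 0, 0, -144, 64, 0, 1], [0, 0, 0, -180, 80, 0, 1], [0, 0, 0, -216, 96, 0, 1], [0, 0, 0, -252, 112, 0, 1], [0, 0, 0, -288, 127, 0, 1]],
])

```text
t: 8.23
tcp_pos: [0.4984, -0.0371, 0.2152]
orientation: [-3.138, 0.001, 1.24]
contact_force: [0.8, 0.3, 1.1]
grip_width: 0.0854
grasp_force: 0.0
```

Request:
arm_command([
  [[0, 0, -0.06, -36, 16, 0, 1], [0, 0, -0.12, -72, 32, 0, 1], [0, 0, -0.18, -108, 48, 0, 1], [0, 0, -0.226, -144, 64, 0, 1], [0, 0, -0.226, -180, 80, 0, 1], [0, 0, -0.226, -216, 96, 0, 1], [0, 0, -0.226, -240, 106, 0, 1], [0, 0, -0.226, -250.7, 111.4, 0, 1]],
])

```text
t: 8.9
tcp_pos: [0.522, -0.3116, 0.2145]
orientation: [-3.137, -0.001, 1.463]
contact_force: [0.5, 0.1, -0.1]
grip_width: 0.0853
grasp_force: 0.0
```

Request:
arm_command([
  [[0, 0, 0, 0, 0, 0, 1], [0, 0, 0, 0, 0, 0, 1]],
])

```text
t: 9.07
tcp_pos: [0.523, -0.3079, 0.2157]
orientation: [-3.138, -0.002, 1.465]
contact_force: [0.4, -0.3, 0.0]
grip_width: 0.0849
grasp_force: 0.0
```

Run:
```python
from h import *
s=ctrl.read_state();print(s['tcp_pos'],s['orientation'],s['joint_pos'])
print(plan([.5236,-.3088,.092],np.radians(-6)))
```

```text
[ 0.52298592 -0.30794147  0.21567737] [-3.13849493e+00 -2.28311173e-03  1.46484891e+00] [-6.16894713e-01  1.65448392e-01  1.49827311e+00  4.78609066e-04
  1.48168970e+00 -5.10994330e-01]
(array([-0.003, -0.002, -0.001]), array([ -1.1,   1.1, 123.7]))
```

Request:
arm_command([
  [[-0.003, -0.002, 0, -0.5, 1, 30, 1], [-0.003, -0.002, 0, -0.5, 1, 60, 1], [-0.003, -0.002, 0, -0.5, 1, 90, 1], [-0.003, -0.002, 0, -0.5, 1, 112, 1], [-0.003, -0.002, 0, -0.5, 1, 123.5, 1], [-0.003, -0.002, 0, -0.5, 1, 123.5, 0.5], [-0.003, -0.002, 0, -0.5, 1, 123.5, 0], [-0.003, -0.002, 0, -0.5, 1, 123.5, 0]],
], grip_force=50)

```text
t: 9.73
tcp_pos: [0.526, -0.3094, 0.0965]
orientation: [3.136, 0.003, 1.467]
contact_force: [1.1, 0.2, 0.3]
grip_width: 0.0517
grasp_force: 0.0
```

Request:
arm_command([
  [[0, 0, 0, 0, 0, 0, 0], [0, 0, 0, 0, 0, 0, 0], [0, 0, 0, 0, 0, 0, 0], [0, 0, 0, 0, 0, 0, 0]],
])

```text
t: 10.07
tcp_pos: [0.5256, -0.3099, 0.0964]
orientation: [3.136, 0.003, 1.466]
contact_force: [-0.8, 1.5, 5.5]
grip_width: 0.0194
grasp_force: 48.7
```

Request:
arm_command([
  [[0, 0, 0, 0, 0, -12, 0], [0, 0, 0, 0, 0, -27, 0], [0, 0, 0, 0, 0, -45, 0], [0, 0, 0, 0, 0, -65, 0], [0, 0, 0, 0, 0, -85, 0], [0, 0, 0, 0, 0, -105, 0], [0, 0, 0, 0, 0, -115, 0], [0, 0, 0, 0, 0, -115, 0]],
])

```text
t: 10.73
tcp_pos: [0.5259, -0.3102, 0.2137]
orientation: [3.133, 0.005, 1.466]
contact_force: [0.9, -0.6, -0.6]
grip_width: 0.0194
grasp_force: 48.9
```

Run:
```python
from h import *
s=ctrl.read_state();print(s['tcp_pos'],s['orientation'],s['contact_force'])
print(plan([.556,.015,s['tcp_pos'][2]],np.radians(-6)))
```

```text
[ 0.52591396 -0.31015043  0.21367345] [3.13318921 0.00504188 1.46566759] [ 0.93817423 -0.55274102 -0.55750201]
(array([ 0.008,  0.005, -0.   ]), array([326.5,  -4.2,  -1.7]))
```

Request:
arm_command([
  [[0.008, 0.005, 0, 35, -1, -1.7, 0], [0.008, 0.005, 0, 75, -1, -1.7, 0], [0.008, 0.005, 0, 115, -2, -1.7, 0], [0.008, 0.005, 0, 155, -2, -1.7, 0], [0.008, 0.005, 0, 195, -3, -1.7, 0], [0.008, 0.005, 0, 235, -3, -1.7, 0], [0.008, 0.005, 0, 275, -4, -1.7, 0], [0.008, 0.005, 0, 305, -4, -1.7, 0]],
])

```text
t: 11.4
tcp_pos: [0.5515, -0.0022, 0.2091]
orientation: [-3.135, -0.004, 1.467]
contact_force: [-1.0, 0.5, -0.6]
grip_width: 0.0192
grasp_force: 49.0
```

Request:
arm_command([
  [[0, 0, 0, 14, 0, 0, 0], [0, 0, 0, 21.5, 0, 0, 0], [0, 0, 0, 21.5, 0, 0, 0], [0, 0, 0, 21.5, 0, 0, 0]],
])

```text
t: 11.73
tcp_pos: [0.5543, 0.0156, 0.2098]
orientation: [-3.135, -0.002, 1.466]
contact_force: [0.4, 0.4, -1.2]
grip_width: 0.0192
grasp_force: 49.0
```

Run:
```python
from h import *
s=ctrl.read_state();print(s['tcp_pos'],s['orientation'])
f=grab('scene');save(f,'s4.png',(290,130,400,280),4)
g=grab('top');c=np.hstack([cv2.resize(x['frame'][b:b+100,a:a+100],None,fx=4,fy=4) for x,a,b in((f,290,150),(g,255,140))])
cv2.imwrite('pics/both.png',c[...,::-1])
```

```text
[0.55431822 0.01556628 0.20979244] [-3.13548819e+00 -2.39500284e-03  1.46606391e+00]
```

View pics/both.png

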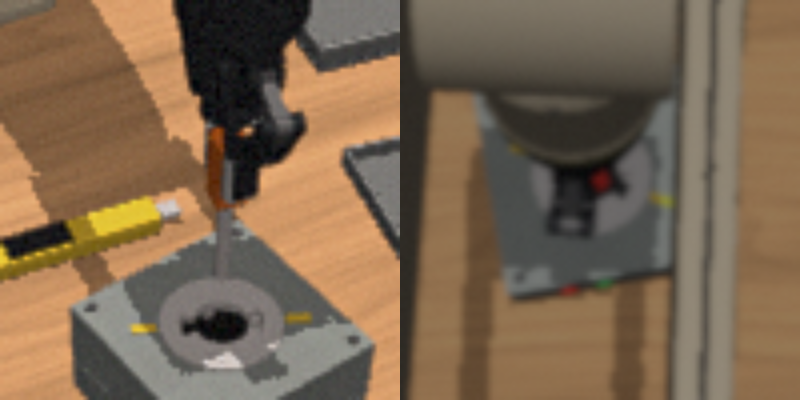

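The scene half shows the pin's tip at about pixel (345.5,219), just above the hole, with the collar centred near (346,230).

Run:
```python
from h import *
f=dict(np.load('scene.npz'))
print(ray(f,345.5,219.2,.1174+.001),ray(f,345.75,230.5,.08),proj(f,[.556,.015,.08]))
# pin centreline at rows
g=f['frame'].astype(int)
for v in(205,209,213,217,219,220):print(v,[int(x) for x in g[v,338:354].sum(1)])
print(plan([.556,.015,.2098],np.radians(-6)))
```

```text
[0.5549509  0.01467257 0.1184    ] [0.55862068 0.01525262 0.08      ] (np.float64(345.16483471123126), np.float64(229.86444581883234))
205 [421, 427, 424, 449, 430, 258, 239, 295, 293, 302, 342, 429, 405, 468, 474, 464]
209 [477, 469, 453, 449, 454, 445, 269, 293, 296, 292, 340, 322, 433, 431, 292, 282]
213 [258, 271, 264, 266, 266, 241, 267, 302, 280, 273, 271, 276, 261, 289, 267, 263]
217 [263, 263, 266, 270, 262, 227, 279, 303, 299, 270, 271, 268, 275, 277, 266, 280]
219 [262, 260, 283, 307, 323, 307, 305, 313, 298, 280, 287, 298, 270, 270, 256, 274]
220 [326, 372, 378, 376, 372, 362, 359, 333, 372, 362, 381, 379, 356, 336, 297, 259]
(array([-0.006, -0.003, -0.002]), array([0.4, 1.5, 0.4]))
```

Request:
arm_command([
  [[-0.006, -0.003, 0, 0.4, 2, 0, 0], [-0.006, -0.003, 0, 0.4, 2, 10, 0], [-0.006, -0.003, 0, 0.4, 2, 22, 0], [-0.006, -0.003, 0, 0.4, 2, 34, 0], [-0.006, -0.003, 0, 0.4, 2, 46, 0], [-0.006, -0.003, 0, 0.4, 2, 56, 0], [-0.006, -0.003, 0, 0.4, 2, 62, 0], [-0.006, -0.003, 0, 0.4, 2, 62, 0]],
])

```text
t: 12.5
tcp_pos: [0.555, 0.0166, 0.146]
orientation: [-3.139, 0.0, 1.466]
contact_force: [0.4, 0.1, -1.1]
grip_width: 0.0194
grasp_force: 49.0
```

Request:
arm_command([
  [[0, 0, 0, 0, 0, 3, 0], [0, 0, 0, 0, 0, 6, 0], [0, 0, 0, 0, 0, 9, 0], [0, 0, 0, 0, 0, 11, 0], [0, 0, 0, 0, 0, 11, 0], [0, 0, 0, 0, 0, 11, 0]],
])

```text
t: 13.0
tcp_pos: [0.5568, 0.0165, 0.138]
orientation: [3.14, -0.0, 1.466]
contact_force: [-0.5, 0.1, -0.1]
grip_width: 0.0193
grasp_force: 49.1
```

Request:
arm_command([
  [[0, 0, 0, 0, 0, 2, 0], [0, 0, 0, 0, 0, 4, 0], [0, 0, 0, 0, 0, 5, 0], [0, 0, 0, 0, 0, 5, 0]],
])

```text
t: 13.33
tcp_pos: [0.5568, 0.0165, 0.1328]
orientation: [3.14, -0.0, 1.466]
contact_force: [0.0, 0.1, 4.1]
grip_width: 0.0194
grasp_force: 49.6
```

Request:
arm_command([
  [[0, 0, 0, 0, 0, 1, 0], [0, 0, 0, 0, 0, 2, 0], [0, 0, 0, 0, 0, 2, 0], [0, 0, 0, 0, 0, 2, 0]],
])

```text
t: 13.67
tcp_pos: [0.5569, 0.0165, 0.1316]
orientation: [3.139, -0.0, 1.466]
contact_force: [-2.7, 0.7, 9.3]
grip_width: 0.0194
grasp_force: 50.3
```

Request:
arm_command([
  [[0, 0, 0, 0, 0, 0, 0], [0, 0, 0, 0, 0, 0, 0], [0, 0, 0, 0, 0, 0, 0], [0, 0, 0, 0, 0, 0, 0]],
])

```text
t: 14.0
tcp_pos: [0.5569, 0.0165, 0.1317]
orientation: [3.139, -0.0, 1.466]
contact_force: [-2.3, -0.1, 9.5]
grip_width: 0.0195
grasp_force: 50.3
```

The force has risen past the spring's 5.4 N to about 10 N and stays steady, so the button is on its stop. I'll hand in now.

```bash
python3 -c "
from cell import ctrl
print(ctrl.sign_off())"
```

```text
the job is handed in; nothing more can be done
None
```

The job is handed in at about 14 s, with no verdict returned: the cap is in the smaller tray, and the gripper is still holding the rod on the reset button at its stop with about 10 N.

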